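# File the router templates in the slotted rack

### The arm

A 6-joint arm with a two-finger parallel gripper is mounted at the origin on a cart in front of the work surface, level with it; the furniture and walls round the work are solid. World frame = base frame: x ahead of the robot, y to its left, z up, the work surface at z = 0. Lengths are in m, angles in rad, forces in N, time in s.
With the tool pointing down it reaches from about 0.3 to 0.75 m from the base axis. Payload 8.5 kg.
Tool frame: the origin (TCP) lies at the very end of the fingers, on their centre line; the grasp point (between the pads) lies bot.grip_point_offset behind it (bot.grip_point_offset is the distance from the TCP to the grasp point, in m); z points along the fingers, y is the line along which they close (so a half turn about z gives the same grasp; the last joint's range is limited). The gripper opens to 88 mm and grips with 3 to 60 N. Pads are 18 mm wide; open, the fingers measure 123 mm over their backs; the gripper's body (75 mm by 187 mm) begins 45 mm behind the grasp point.
Start: joints at [1.1, 0.381, 1.297, -0, 1.464, -0.215], TCP at [0.139, 0.532, 0.239] pointing down, gripper open.
Joint ranges: [-3.11, 3.11], [-0.89, 2.33], [0.22, 2.48], [-1.42, 4.56], [0.17, 2.85], [-2.88, 2.88]. Speed limits (rad/s): [2.39, 2.39, 3.14, 3.14, 3.14, 3.14].

### API

Orientations are given as a 3x3 rotation matrix whose columns are the frame's x, y, z axes.
In Python, from plant import bot gives the robot as it stands.
- The arm moves only by the shell command python3 -m pendant 'ROWS' [OPENING] [FORCE]. ROWS is JSON, a list of rows, each a list of 6 numbers: the shift along the tool's x, y, z in m, then the turn, a rotation vector about the tool's x, y, z in degrees. In form: [[tx, ty, tz, ax, ay, az], ...]. A call has 1 to 5 rows; each row shifts and turns the commanded pose from where the row before left it, along the tool's axes as they then stand; what a row does not reach is not made up. A row lasts 1/10 s, in which the tool goes at most 50 mm and 8.59 degrees, less where a joint would pass 70% of its speed; a pose out of reach is approached as far as the arm can. A call with a gripper value outside its range is refused whole. OPENING is the opening, from -1 (shut) to 1 (fully open), set as the call begins (- or left out, the last holds). The fingers move at their own pace and stop on an object; FORCE is the grip in N (left out, the last holds). Time passes only in rows, so rows that do not move let the fingers close. It gives the time, the measured TCP pose, the force, the opening and the grip force at its end, in the units of the state.
- bot.sense(): the state, without advancing time (a new reading comes with each control period).
- bot.capture(name): name is "side" or "top" or "wrist"; returns a dict with "img" (384x512x3 uint8, red, green, blue), "depth" (384x512 float32, m along the optical axis (not along the pixel's ray), 0 where there is no reading), "fx", "fy", "cx", "cy" (pixels), "pose" (4x4, takes a point from camera to world coordinates); the wrist camera has in their place "hand_eye" (4x4, takes a point from camera to tool coordinates, whose origin is the TCP and whose axes are the flange's). Camera axes: x right, y up, looking along -z (the intrinsics and any distortion apply to the point x, -y, -z); pixel columns grow to the right and rows downward; lengths in m; the calibration is good to about 2 mm. A picture is of the moment at which its call begins: read the wrist's pose just before it.
- bot.close_job(): hands the job in; it is judged then, once.
The state is a dict: "time": time; "joint_positions": joint angles; "qvel": joint speeds; "effort": joint torques, N m; "eef_pos": TCP position; "tcp_rot": TCP orientation; "force": force on the tool from outside, world axes, zero at the start; "moment": the same for the moment, N m; "gripper_width": finger opening in m; "finger_force": force on a finger pad.
Only numpy, scipy, OpenCV 4.12 (cv2) and the standard library are available. Lean on these libraries where they do the work, as an engineer would, in place of code of your own. Each camera call takes 0.05 s, during which the arm holds its last target. There are 200 camera calls.

### The job

The two plywood router templates leaning on the drying stand are dry. Put them away upright on edge in the slotted rack, each in the slot that suits its thickness: the thick one in the wide slot and the thin one in the narrow slot, feet down to the slot floor and about midway along the slot. Lower them in rather than dropping them, and leave the tools lying around where they are.

Things in the scene. Friction and masses are not known exactly. Their poses are not given: they have to be found in the camera images.
- thick_template: Loose plywood plate, 12 mm thick, 130 mm wide, 120 mm high, 0.12 kg, rectangular window 60 mm wide below mid height; solid from 61 mm up. Leans on the stand, top away from the robot, 25 degrees from vertical. Origin: middle of the lower edge of the face that rests on the back board; x through the thickness (-12 mm to 0), y along the width, z up the plate.
- thick_template_top (a point): Middle of the thick template's top edge, at mid thickness: 120 mm above its foot; axes as the template's.
- thick_template_foot (a point): Middle of the thick template's lower edge, at mid thickness; axes as the template's.
- thin_template: Loose plywood plate, 6 mm thick, 100 mm wide, 120 mm high, 0.06 kg, round window 36 mm across below mid height; solid from 64 mm up. Leans on the stand, top away from the robot, 25 degrees from vertical. Origin: middle of the lower edge of the face that rests on the back board; x through the thickness (-6 mm to 0), y along the width, z up the plate.
- thin_template_top (a point): Middle of the thin template's top edge, at mid thickness: 120 mm above its foot; axes as the template's.
- thin_template_foot (a point): Middle of the thin template's lower edge, at mid thickness; axes as the template's.
- drying_stand: Fixed wooden stand 280 mm long (y), 115 deep (x), origin under it on the bench. Its back board leans 25 degrees from vertical toward its +x (away from the robot) and reaches 70 mm up the plates (upper 50 mm free on both faces); a ledge square to it carries them. Inner corner at x = 0, 34 mm up. The templates stand side by side, centres about 70 mm either side of the middle, either way round.
- rack: Fixed wooden rack, 134 mm deep (x), 140 mm along the slots (y), 57 mm high, origin under it on the bench. Three rails 120 mm long leave two open-ended slots along y, 45 mm deep, mouths chamfered 6 mm each side: narrow slot on its -x side, wide on its +x side. Either face of a template may face either way.
- slot_narrow (a point): Middle of the floor of the narrow slot, 10 mm wide, 45 mm deep, 12 mm above the bench; at x = -35 mm in the rack; y runs along the slot, z up.
- slot_wide (a point): Middle of the floor of the wide slot, 16 mm wide, 45 mm deep, 12 mm above the bench; at x = +35 mm in the rack; y runs along the slot, z up.
- screwdriver_cross: Bystander: yellow-handled screwdriver, 172 mm long, 29 mm high, lying between the stand and the rack; origin under its middle.
- screwdriver_flat: Bystander: red-handled screwdriver, 206 mm long, 29 mm high, lying near the front edge; origin under its middle.
- flashlight: Bystander: white flashlight, 147 mm long, 39 mm high, lying behind; origin under its middle.
- glue_bottle: Bystander: bottle with orange cap, 48 mm wide, 143 mm tall, standing behind; origin under its middle.
- paint_brush: Bystander: paint brush, 202 mm long, 15 mm high, lying at the left; origin under its middle.

How it is judged:
At the end, for the whole second after the job is handed in: The thick template stands in the wide slot and the thin one in the narrow slot: foot within 5 mm of the slot floor, within 6 mm of the slot's centre line and 25 mm of its middle lengthwise, upright within 0.17 rad, in line with the slot within 0.2 rad, released and not falling (under 0.15 m/s) (x of thick_template_foot in the frame of slot_wide between -0.006 and 0.006 m and y of thick_template_foot in the frame of slot_wide between -0.025 and 0.025 m and z of thick_template_foot in the frame of slot_wide between -0.004 and 0.005 m and angle between each of thick_template, thin_template's own z axis and vertical below 0.17 rad and angle between the x axis of each of thick_template, thin_template and the x axis of rack, either way round below 0.2 rad and linear speed of each of thick_template, thin_template below 0.15 m/s and x of thin_template_foot in the frame of slot_narrow between -0.006 and 0.006 m and y of thin_template_foot in the frame of slot_narrow between -0.025 and 0.025 m and z of thin_template_foot in the frame of slot_narrow between -0.004 and 0.005 m); the robot touches nothing.
It fails at once if a template is dropped into the rack (faster than 0.6 m/s with its foot in or just above a slot) ((horizontal distance between thick_template_foot and slot_wide below 0.05 m and z of thick_template_foot in the frame of slot_wide below 0.05 m and linear speed of thick_template above 0.6 m/s) or (horizontal distance between thin_template_foot and slot_narrow below 0.05 m and z of thin_template_foot in the frame of slot_narrow below 0.05 m and linear speed of thin_template above 0.6 m/s)).
It fails at once if a bystander is shifted more than 30 mm (distance of any of screwdriver_cross, screwdriver_flat, flashlight, glue_bottle, paint_brush from where it was at the start of the episode above 0.03 m).
It also fails if it takes over 58 s, if anything falls off the work surface, if the arm or the gripper's body presses on something with over 40 N, if the wrist force passes 120 N, or if a joint passes its speed limit or range.

## Working session

There is one attempt and no reset: what is moved stays moved. The work goes in short steps, Python scripts to look and compute and a shell command to move; the robot and the scene stay as the last step left them, time stands still between calls to the robot, and variables do not carry over. Pictures are saved under pics/ and viewed, at most 10 in all, crops included, and the job is handed in when it is done.

```bash
ls; mkdir -p pics; python3 - <<'E'
from plant import bot
import numpy as np,cv2
s=bot.sense();print(s['time'],s['eef_pos'],s['tcp_rot'],bot.grip_point_offset)
ims=[]
for n in ("side","top"):
    c=bot.capture(n);np.savez('pics/'+n,**c);ims.append(c['img']);print(n,c['pose'].round(3).tolist(),c['fx'])
    cv2.imwrite(f'pics/{n}0.png',c['img'][:,:,::-1])
E
```

```text
pics
0.0 [0.13902928 0.53184308 0.23815528] [[-9.67460378e-01  2.53021721e-01 -6.51906033e-04]
 [ 2.53022369e-01  9.67459608e-01 -1.25985860e-03]
 [ 3.11921163e-04 -1.38381009e-03 -9.99998994e-01]] 0.0187
side [[0.964, 0.189, -0.186, 0.306], [-0.265, 0.649, -0.713, -0.844], [-0.015, 0.737, 0.676, 0.99], [0.0, 0.0, 0.0, 1.0]] 395.94598144652946
top [[-0.013, 0.982, -0.189, 0.344], [-1.0, -0.014, -0.002, 0.072], [-0.005, 0.189, 0.982, 1.229], [0.0, 0.0, 0.0, 1.0]] 357.6597879356483
```

View pics/side0.png

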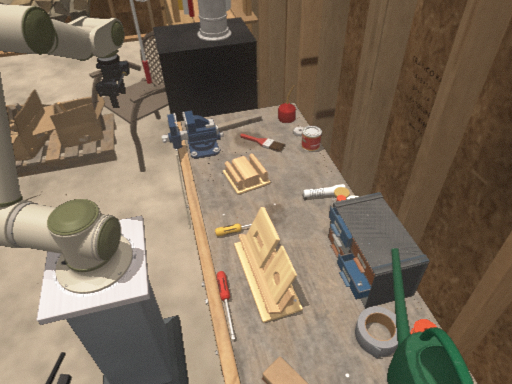

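View pics/top0.png

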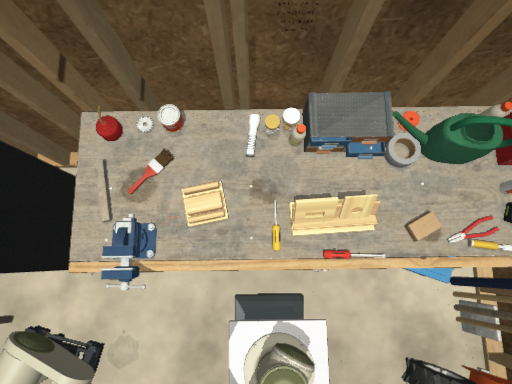

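The side view shows the rack near (247,172) and the stand with two plates near (268,265). In the top view the rack is near (205,202) and the stand near (335,213). Next I'll use depth and enlarged crops.

```bash
cat > h.py <<'E'
import numpy as np,cv2
from plant import bot
def cloud(c,pose=None):
    P=c['pose'] if pose is None else pose
    h,w=c['depth'].shape; u,v=np.meshgrid(np.arange(w),np.arange(h)); d=c['depth'].astype(float)
    X=np.stack([(u-c['cx'])/c['fx']*d,-(v-c['cy'])/c['fy']*d,-d],-1)
    W=X@P[:3,:3].T+P[:3,3]; W[d==0]=np.nan
    return W
def wrist():
    s=bot.sense(); c=bot.capture('wrist'); T=np.eye(4);T[:3,:3]=s['tcp_rot'];T[:3,3]=s['eef_pos']
    return c,T@c['hand_eye']
E
python3 - <<'E'
from h import *
c={n:dict(np.load(f'pics/{n}.npz')) for n in('side','top')}
print(c['top'].keys())
W={n:cloud(c[n]) for n in c}
for n,boxes in {'top':[(178,176,234,230),(284,186,386,242)],'side':[(218,148,278,198),(228,200,308,325)]}.items():
    for (a,b,e,f) in boxes:
        p=W[n][b:f,a:e].reshape(-1,3); q=p[p[:,2]>0.02]
        print(n,np.nanpercentile(p[:,2],[1,20,99]).round(3)); 
        if len(q): 
            r=cv2.minAreaRect(q[:,:2].astype(np.float32)*1000); print(len(q),r)
t=W['top'][186:242,284:386].reshape(-1,3); t=t[t[:,2]>.1]; print(len(t))
crop=lambda im,a,b,e,f,s:cv2.resize(im[b:f,a:e],None,fx=s,fy=s,interpolation=cv2.INTER_CUBIC)
a=crop(c['top']['img'],284,186,386,242,5);b=crop(c['side']['img'],228,200,308,325,4);d=crop(c['top']['img'],178,176,234,230,5)
o=np.zeros((600,800,3),np.uint8)
o[:280,:510]=a;o[290:290+270,:280]=d;o[:500,512:512+280]=b[:500,:280]
cv2.imwrite('pics/crop1.png',o[:,:,::-1])
E
```

```text
dict_keys(['img', 'depth', 'fx', 'fy', 'cx', 'cy', 'pose'])
top [-0.004  0.     0.062]
1180 ((540.7534790039062, 236.4307403564453), (119.99376678466797, 126.21769714355469), 11.217122077941895)
top [-0.004  0.001  0.148]
2510 ((491.67291259765625, -195.73487854003906), (91.08194732666016, 280.64215087890625), 1.4467114210128784)
side [-0.005 -0.001  0.06 ]
935 ((528.7760009765625, 302.46832275390625), (121.91419982910156, 258.91143798828125), 11.157641410827637)
side [-0.004 -0.001  0.146]
3386 ((466.05731201171875, -166.52438354492188), (340.04620361328125, 177.33299255371094), 83.89305114746094)
880
```

View pics/crop1.png

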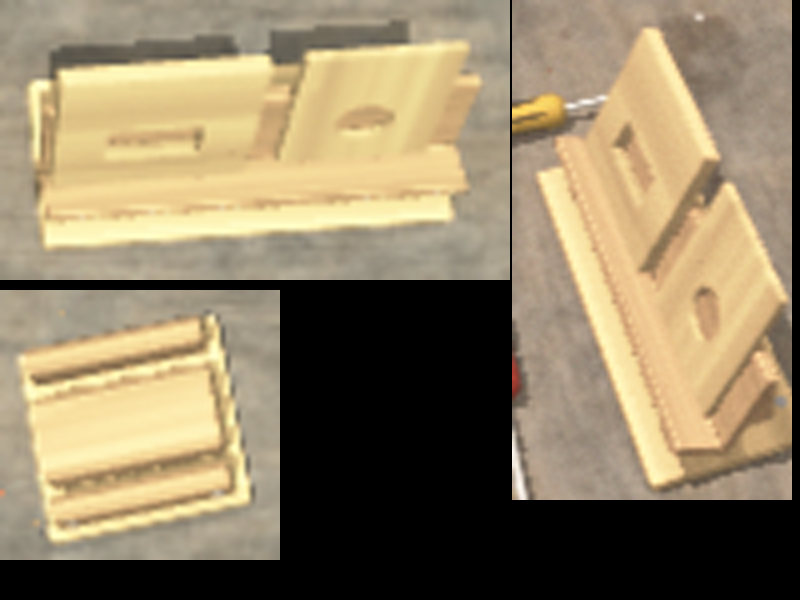

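The crops show the thick plate (rectangular window) at the left, +y, end of the stand and the thin one (round hole) at the right. The rack is turned about 11°.

```bash
python3 - <<'E'
from h import *
for n,box in {'top':(284,186,386,242),'side':(228,200,308,325)}.items():
    c=dict(np.load(f'pics/{n}.npz')); a,b,e,f=box
    p=cloud(c)[b:f,a:e].reshape(-1,3); p=p[~np.isnan(p).any(1)]
    q=p[(p[:,2]>.1)]; q=q[(q[:,0]>.45)&(q[:,0]<.6)]
    ysort=np.sort(q[:,1]); g=np.argmax(np.diff(ysort)); m=(ysort[g]+ysort[g+1])/2; print(n,'gap',ysort[g:g+2])
    for nm,r in (('thick',q[q[:,1]>m]),('thin',q[q[:,1]<m])):
        k=r[(r[:,2]<.13)]
        # plane fit x = a+b y+c z, robust
        for _ in range(4):
            A=np.c_[np.ones(len(k)),k[:,1:]];co=np.linalg.lstsq(A,k[:,0],rcond=None)[0];res=k[:,0]-A@co;k=k[abs(res)<max(.003,2*res.std())]
        nv=np.array([1,-co[1],-co[2]]);nv/=np.linalg.norm(nv)
        print(nm,len(k),'yaw',np.degrees(np.arctan2(nv[1],nv[0])),'lean',np.degrees(np.arcsin(-nv[2])),'x at z=.12',co[0]+co[1]*r[:,1].mean()+co[2]*.12,'y',np.percentile(r[:,1],[1,50,99]).round(4),np.mean(np.percentile(r[:,1],[1,99])).round(4),'zmax',np.percentile(r[:,2],99))
# rack
for n,box in {'top':(178,176,234,230),'side':(218,148,278,198)}.items():
    c=dict(np.load(f'pics/{n}.npz')); a,b,e,f=box
    p=cloud(c)[b:f,a:e].reshape(-1,3);p=p[~np.isnan(p).any(1)]
    q=p[(p[:,2]>.05)&(p[:,2]<.07)&(abs(p[:,1]-.237)<.1)&(abs(p[:,0]-.54)<.1)]
    r=cv2.minAreaRect(q[:,:2].astype(np.float32)*1000);print(n,len(q),r,np.median(q[:,2]))
    q=p[(p[:,2]>.007)&(p[:,2]<.07)&(abs(p[:,1]-.237)<.1)&(abs(p[:,0]-.54)<.1)]
    print(cv2.minAreaRect(q[:,:2].astype(np.float32)*1000))
E
```

```text
top gap [-0.32948719 -0.31122747]
thick 384 yaw 5.428672096522908 lean 24.676631469646086 x at z=.12 0.5112101516693519 y [-0.3086 -0.1657 -0.06  ] -0.1843 zmax 0.15070609810802324
thin 1 yaw 8.729160787767464 lean 2.654173567716966 x at z=.12 0.52222251385682 y [-0.3295 -0.3295 -0.3295] -0.3295 zmax 0.10064392406228695
side gap [-0.21019028 -0.19089519]
thick 271 yaw 3.097901303866586 lean 25.33029196935805 x at z=.12 0.5074799513127131 y [-0.1891 -0.1324 -0.0588] -0.1239 zmax 0.1480524830275922
thin 274 yaw 3.452090169757783 lean 24.450770609582225 x at z=.12 0.5212599897259439 y [-0.3107 -0.2653 -0.2115] -0.2611 zmax 0.14670173265187503
top 988 ((540.3466186523438, 239.37103271484375), (119.70349884033203, 120.32791137695312), 11.264900207519531) 0.05696556811012743
((532.446533203125, 229.63084411621094), (167.5935516357422, 166.55116271972656), 19.193721771240234)
side 549 ((540.865966796875, 240.599365234375), (118.18456268310547, 132.60047912597656), 10.858866691589355) 0.05597238289585704
((557.8245849609375, 239.71200561523438), (166.5677490234375, 140.73031616210938), 10.700716018676758)
```

```bash
M="python3 -m pendant"
$M '[[0,0,0,0,0,8],[0,0,0,0,0,8],[0,0,0,0,0,8],[0,0,0,0,0,8],[0,0,0,0,0,8]]' -0.2 >/dev/null
$M '[[0,0,0,0,0,8],[0,0,0,0,0,8],[0,0,0,0,0,8],[0,0,0,0,0,8],[0,0,0,0,0,0]]'
$M '[[-0.042,0.024,-0.002,0,0,0],[-0.042,0.024,-0.002,0,0,0],[-0.042,0.024,-0.002,0,0,0],[-0.042,0.024,-0.002,0,0,0],[-0.042,0.024,-0.002,0,0,0]]' 
$M '[[-0.042,0.024,-0.002,0,0,0],[-0.042,0.024,-0.002,0,0,0],[-0.042,0.024,-0.002,0,0,0],[-0.042,0.024,-0.002,0,0,0],[-0.042,0.024,-0.002,0,0,0]]' >/dev/null
$M '[[-0.042,0.024,-0.002,0,0,0],[-0.042,0.024,-0.002,0,0,0],[-0.042,0.024,-0.002,0,0,0],[-0.042,0.024,-0.002,0,0,0],[-0.042,0.024,-0.002,0,0,0]]' 
$M '[[0,0,0,8,0,0],[0,0,0,8,0,0],[0,0,0,8,0,0],[0,0,0,1,0,0],[0,0,0,0,0,0]]'
python3 - <<'E'
from h import *
c,T=wrist();np.savez('pics/w1',T=T,**c);cv2.imwrite('pics/w1.png',c['img'][:,:,::-1]);s=bot.sense();print(s['time'],s['eef_pos'],s['tcp_rot'],s['gripper_width'],s['joint_positions'])
E
```

```text
time: 1.1
eef_pos: [0.1391, 0.532, 0.2384]
tcp_rot: [[-0.057, 0.998, -0.0], [0.998, 0.057, -0.001], [-0.001, -0.0, -1.0]]
force: [0.0, 0.5, 0.3]
gripper_width: 0.0355
finger_force: 0.0
time: 1.6
eef_pos: [0.2717, 0.3277, 0.2488]
tcp_rot: [[-0.063, 0.998, 0.0], [0.998, 0.063, -0.0], [-0.0, 0.0, -1.0]]
force: [1.0, 0.4, 0.5]
gripper_width: 0.0352
finger_force: 0.0
time: 2.6
eef_pos: [0.536, -0.0778, 0.2687]
tcp_rot: [[-0.062, 0.998, -0.0], [0.998, 0.062, 0.0], [0.0, -0.0, -1.0]]
force: [-0.0, 1.2, -0.1]
gripper_width: 0.0358
finger_force: 0.0
time: 3.1
eef_pos: [0.5356, -0.0757, 0.2678]
tcp_rot: [[-0.061, 0.905, -0.421], [0.998, 0.056, -0.024], [0.001, -0.422, -0.907]]
force: [-0.7, 0.6, -0.0]
gripper_width: 0.0354
finger_force: 0.0
3.15 [ 0.53524259 -0.07573868  0.2686247 ] [[-6.01484196e-02  9.05744769e-01 -4.19533766e-01]
 [ 9.98189104e-01  5.49254384e-02 -2.45297740e-02]
 [ 8.25361599e-04 -4.20249461e-01 -9.07408237e-01]] 0.03534804208982258 [-0.2918061   0.54747271  0.9953704  -0.15954958  2.00418546 -0.38948814]
```

View pics/w1.png

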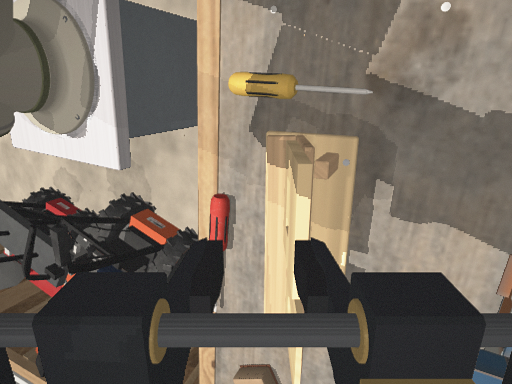

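The wrist view looks along the plates. The thick plate's edge is at columns 290–312, starting at row ~140, and it lies slightly to the right of the finger centre. I'll measure it from the depth.

```bash
cat >> h.py <<'E'
def intool(W,s): return (W-s['eef_pos'])@s['tcp_rot']
E
python3 - <<'E'
from h import *
c=dict(np.load('pics/w1.npz'));W=cloud(c,c['T']);s=bot.sense();t=intool(W,s)
p=W[130:330,260:360].reshape(-1,3);q=t[130:330,260:360].reshape(-1,3)
m=(p[:,2]>.115)&(p[:,2]<.16);p=p[m];q=q[m]
print(len(p),'tool z min',np.percentile(q[:,2],[1,5,50]))
e=q[q[:,2]<np.percentile(q[:,2],5)+.006]; ew=p[q[:,2]<np.percentile(q[:,2],5)+.006]
for lo in np.arange(-.12,.1,.02):
    k=e[(e[:,0]>=lo)&(e[:,0]<lo+.02)]
    if len(k)>5: print(lo.round(3),len(k),np.percentile(k[:,1],[3,50,97]).round(4),np.median(k[:,2]).round(4))
print('x ext',e[:,0].min(),e[:,0].max(), 'world y',ew[:,1].max(),ew[:,1].min())
E
```

```text
1969 tool z min [0.11768427 0.11813148 0.11958954]
-0.12 56 [0.0323 0.0347 0.0381] 0.1191
-0.1 56 [0.0323 0.033  0.0359] 0.1189
-0.08 18 [0.0324 0.0325 0.0328] 0.1215
-0.06 145 [0.0326 0.0376 0.0444] 0.119
-0.04 308 [0.0327 0.0384 0.0443] 0.119
-0.02 335 [0.0328 0.0384 0.0443] 0.1191
0.0 359 [0.0328 0.0386 0.0445] 0.1191
0.02 28 [0.0331 0.0384 0.0446] 0.1214
x ext -0.10981368684823443 0.020644469132709196 world y -0.05586097585867908 -0.18645681198957076
```

```bash
M="python3 -m pendant"
$M '[[-0.0225,0.0195,0,0,0,0],[-0.0225,0.019,0,0,0,0],[0,0,0.03,0,0,0],[0,0,0.03,0,0,0],[0,0,0,0,0,0]]' 
$M '[[0,0,0.03,0,0,0],[0,0,0.025,0,0,0],[0,0,0.02,0,0,0],[0,0,0.018,0,0,0],[0,0,0,0,0,0]]' 
$M '[[0,0,0,0,0,0],[0,0,0,0,0,0],[0,0,0,0,0,0],[0,0,0,0,0,0],[0,0,0,0,0,0]]' -1 20
python3 -c "
from h import *
c,T=wrist();cv2.imwrite('pics/w2.png',c['img'][:,:,::-1])"
```

```text
time: 3.65
eef_pos: [0.5451, -0.1199, 0.1966]
tcp_rot: [[-0.058, 0.903, -0.425], [0.998, 0.054, -0.022], [0.003, -0.425, -0.905]]
force: [0.6, -0.5, -0.3]
gripper_width: 0.0355
finger_force: 0.0
time: 4.15
eef_pos: [0.5078, -0.1224, 0.1144]
tcp_rot: [[-0.059, 0.905, -0.421], [0.998, 0.053, -0.024], [0.0, -0.422, -0.907]]
force: [0.0, 0.4, 0.1]
gripper_width: 0.035
finger_force: 0.0
time: 4.65
eef_pos: [0.5088, -0.1226, 0.1148]
tcp_rot: [[-0.059, 0.906, -0.42], [0.998, 0.053, -0.025], [-0.001, -0.421, -0.907]]
force: [2.2, 1.1, 5.9]
gripper_width: 0.012
finger_force: 20.0
```

View pics/w2.png

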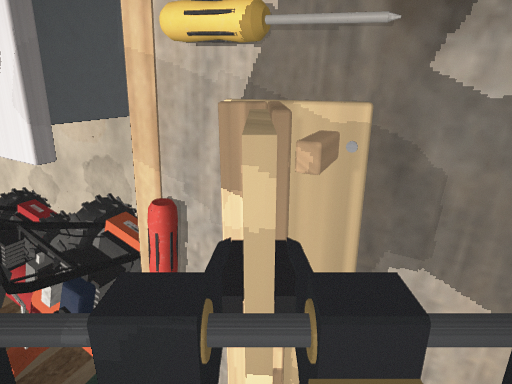

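The grip is good: the plate is centred between the fingers and the opening reads 12 mm. Next I lift along the plate, set it upright, yaw, and carry it towards the rack.

```bash
M="python3 -m pendant"
$M '[[0,-0.001,-0.005,0,0,0],[0,-0.001,-0.015,0,0,0],[0,-0.001,-0.03,0,0,0],[0,0,-0.03,0,0,0],[0,0,-0.03,0,0,0]]' 
$M '[[0,0,-0.03,0,0,0],[0,0,-0.01,0,0,0],[0,0,0,-5,0,0],[0,0,0,-5,0,0],[0,0,0,-5,0,0]]' >/dev/null
$M '[[0,0,0,-5,0,0],[0,0,0,-5,0,0],[0,0,0,0,0,-4],[0,0,0,0,0,-4],[0,0,0,0,0,0]]' 
$M '[[0.02,0.005,0,0,0,0],[0.04,0.008,0,0,0,0],[0.04,0.008,0,0,0,0],[0.04,0.008,0,0,0,0],[0.04,0.008,0,0,0,0]]' >/dev/null
$M '[[0.03,0.007,0,0,0,0],[0.02,0.005,0,0,0,0],[0,0,0,0,0,0],[0,0,0,0,0,0]]' 
python3 - <<'E'
from h import *
c,T=wrist();np.savez('pics/w3',T=T,**c);cv2.imwrite('pics/w3.png',c['img'][:,:,::-1]);s=bot.sense();print(s['eef_pos'],s['tcp_rot'])
W=cloud(c,T);q=W[(W[...,2]>.05)&(W[...,2]<.065)&(abs(W[...,1]-.237)<.1)&(abs(W[...,0]-.54)<.1)]
print(len(q),cv2.minAreaRect(q[:,:2].astype(np.float32)*1000))
E
```

```text
time: 5.2
eef_pos: [0.5523, -0.1198, 0.216]
tcp_rot: [[-0.058, 0.905, -0.422], [0.998, 0.053, -0.024], [0.0, -0.423, -0.906]]
force: [-0.1, -0.7, 0.2]
gripper_width: 0.0118
finger_force: 20.0
time: 6.2
eef_pos: [0.5686, -0.1189, 0.2512]
tcp_rot: [[-0.197, 0.98, -0.0], [0.98, 0.197, 0.0], [0.0, -0.0, -1.0]]
force: [-0.2, -0.2, -1.5]
gripper_width: 0.0113
finger_force: 20.0
time: 7.1
eef_pos: [0.5715, 0.1161, 0.2509]
tcp_rot: [[-0.196, 0.981, -0.001], [0.981, 0.196, -0.0], [-0.0, -0.001, -1.0]]
force: [-0.2, -0.9, -1.2]
gripper_width: 0.0117
finger_force: 20.0
[0.57161194 0.11548039 0.25090068] [[-1.95509453e-01  9.80701739e-01 -3.92108363e-04]
 [ 9.80701788e-01  1.95509333e-01 -3.22604344e-04]
 [-2.39717797e-04 -4.47613571e-04 -9.99999871e-01]]
9146 ((541.98046875, 225.11666870117188), (118.93643188476562, 85.32904815673828), 11.276077270507812)
```

View pics/w3.png

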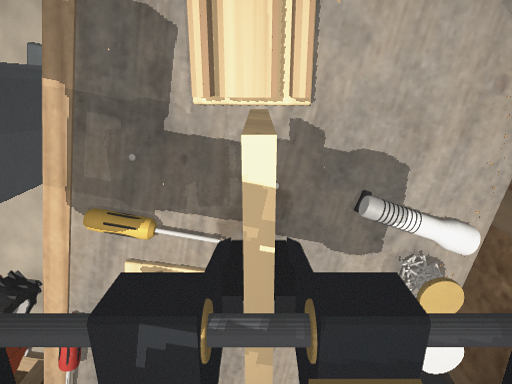

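The wrist view shows the rack at the top, columns 190–318. The narrow slot is near column 212 and the wide slot near 285, and the held plate hangs straight at column 259. I'll take the rack profile across tool y.

```bash
python3 - <<'E'
from h import *
c=dict(np.load('pics/w3.npz'));W=cloud(c,c['T']);s=bot.sense();t=intool(W,s);q=t.reshape(-1,3);z=s['eef_pos'][2]-q[:,2]
near=(q[:,0]>.09)&(q[:,0]<.145)&(abs(q[:,1])<.15)
for lo in np.arange(-.1,.07,.002):
    k=near&(q[:,1]>=lo)&(q[:,1]<lo+.002)
    if k.sum(): print(f'{lo*1000:.0f}:{np.median(z[k])*1000:.0f}',end=' ')
print()
top=(z>.052)&(z<.062)&near; print('rails',np.percentile(q[top,1],[.3,99.7]),'x min',np.percentile(q[(z>.052)&(z<.062)&(abs(q[:,1])<.1)&(q[:,0]>.03),0],.3))
# yaw of rail edge: min-y of top by x
for a in np.arange(.075,.155,.02):
    k=(z>.05)&(z<.062)&(q[:,0]>a)&(q[:,0]<a+.02)&(abs(q[:,1])<.12); print(a.round(3),np.percentile(q[k,1],[1,99]).round(4))
# plate in hand
pl=(abs(q[:,1])<.012)&(q[:,2]>-.06)&(q[:,2]<-.02)&(q[:,0]>.01); print('plate top',pl.sum(),np.percentile(q[pl],[1,50,99],axis=0).round(4).tolist())
E
```

```text
-100:-1 -98:-1 -96:-1 -94:-1 -92:-1 -90:-1 -88:-1 -86:-1 -84:-1 -82:-1 -80:-1 -78:-1 -68:50 -66:52 -64:54 -62:56 -60:56 -58:56 -56:56 -54:54 -52:52 -50:34 -48:11 -46:11 -44:11 -40:50 -38:52 -36:54 -34:56 -32:56 -30:56 -28:56 -26:56 -24:56 -22:56 -20:56 -18:56 -16:56 -14:56 -12:56 -10:56 -8:56 -6:56 -4:56 -2:56 0:56 2:56 4:56 6:56 8:56 10:56 12:55 14:53 16:51 18:12 20:11 22:11 24:11 26:11 28:11 30:11 32:12 34:48 36:53 38:55 40:56 42:56 44:56 46:55 48:53 50:51 52:49 56:10 58:9 60:-1 62:-1 64:-1 66:-1 68:-1 
rails [-0.06474575  0.05005931] x min 0.07090436387480406
0.075 [-0.0655  0.0505]
0.095 [-0.0655  0.0507]
0.115 [-0.0653  0.0505]
0.135 [-0.0654  0.0505]
plate top 5352 [[0.0101, -0.0107, -0.0427], [0.0394, 0.0002, -0.0327], [0.0662, 0.0106, -0.0222]]
```

```bash
M="python3 -m pendant"
$M '[[0.02,0.004,0,0,0,0],[0.035,0.006,0,0,0,0],[0.035,0.006,0,0,0,0],[0.03,0.006,0,0,0,0],[0.01,0.0035,0,0,0,0]]' >/dev/null
$M '[[0,0,0.02,0,0,0],[0,0,0.03,0,0,0],[0,0,0.025,0,0,0],[0,0,0.01,0,0,0],[0,0,0,0,0,0]]' 
python3 - <<'E'
from h import *
s=bot.sense();c,T=wrist();W=cloud(c,T);t=intool(W,s);q=t.reshape(-1,3);z=s['eef_pos'][2]-q[:,2];print(s['eef_pos'])
near=(q[:,0]>.02)&(q[:,0]<.055)&(abs(q[:,1])<.15)
for lo in np.arange(-.1,.07,.002):
    k=near&(q[:,1]>=lo)&(q[:,1]<lo+.002)
    if k.sum(): print(f'{lo*1000:.0f}:{np.median(z[k])*1000:.0f}',end=' ')
print()
# far end of rails
k=(z>.052)&(z<.062)&(abs(q[:,1]+.035)<.02)&(q[:,0]>0); print('far end x',np.percentile(q[k,0],[1,99.7]))
k=(abs(q[:,1])<.015)&(q[:,0]>.067)&(q[:,0]<.12)
for lo in np.arange(-.02,.04,.002):
    k=(q[:,0]>.068)&(q[:,0]<.12)&(q[:,1]>=lo)&(q[:,1]<lo+.002)&(z<.1)
    if k.sum(): print(f'{lo*1000:.0f}:{np.percentile(z[k],20)*1000:.0f}',end=' ')
pl=(abs(q[:,1])<.012)&(q[:,2]>-.06)&(q[:,2]<-.02)&(q[:,0]>.03); print('plate',np.percentile(q[pl],[1,50,99],axis=0).round(4).tolist())
E
```

```text
time: 8.15
eef_pos: [0.571, 0.2474, 0.1651]
tcp_rot: [[-0.195, 0.981, -0.002], [0.981, 0.195, -0.001], [-0.0, -0.002, -1.0]]
force: [-0.5, 0.5, -1.1]
gripper_width: 0.0115
finger_force: 20.0
[0.57104896 0.24743099 0.16510202]
-92:51 -90:53 -88:55 -86:56 -84:56 -82:56 -80:55 -78:53 -76:51 -74:32 -66:241 -64:241 -62:244 -60:244 -58:244 -56:244 -54:244 -52:244 -50:244 -48:244 -46:244 -44:244 -42:244 -40:56 -38:247 -36:251 -34:251 -32:251 -30:251 -28:251 -26:251 -24:251 -22:251 -20:251 -18:251 -16:251 -14:247 -12:245 -10:245 -8:245 -6:198 -4:198 -2:198 0:198 2:198 4:198 6:245 8:245 10:245 12:247 14:251 16:251 18:251 20:251 22:251 24:251 26:251 28:252 30:251 32:251 34:251 36:249 38:-1 40:245 42:244 44:244 46:244 48:244 50:244 52:244 54:244 56:244 58:244 60:243 62:-1 64:-1 66:-1 68:-1 
far end x [0.00047733 0.06080398]
-20:-2 -18:-1 -16:-2 -14:-2 -12:-2 -10:-2 -8:-1 -6:-2 -4:-2 -2:-2 -0:-2 2:-1 4:-1 6:-1 8:-1 10:-1 12:-1 14:-1 16:-1 18:-1 20:-1 22:-1 24:-1 26:-1 28:-1 30:-1 32:-1 34:-1 36:-2 38:-1 plate [[0.0304, -0.0058, -0.0342], [0.0498, 0.0002, -0.0328], [0.0656, 0.006, -0.0234]]
```

```bash
M="python3 -m pendant"
$M '[[0,0.001,0.01,0,0,0],[0,0,0.01,0,0,0],[0,0,0.01,0,0,0],[0,0,0.01,0,0,0],[0,0,0,0,0,0]]' 
$M '[[0,0,0.01,0,0,0],[0,0,0.008,0,0,0],[0,0,0.004,0,0,0],[0,0,0,0,0,0]]'
```

```text
time: 8.7
eef_pos: [0.5713, 0.2487, 0.1243]
tcp_rot: [[-0.197, 0.98, -0.003], [0.98, 0.197, -0.001], [-0.0, -0.003, -1.0]]
force: [-0.6, -0.4, -0.5]
gripper_width: 0.0118
finger_force: 20.0
time: 9.1
eef_pos: [0.5717, 0.2488, 0.1033]
tcp_rot: [[-0.197, 0.98, -0.001], [0.98, 0.197, -0.0], [-0.0, -0.001, -1.0]]
force: [-0.3, 0.3, -1.2]
gripper_width: 0.0119
finger_force: 20.0
```

No contact forces so far. I'll go down in small steps until it touches.

```bash
M="python3 -m pendant"
$M '[[0,0,0.002,0,0,0],[0,0,0.001,0,0,0],[0,0,0,0,0,0]]' | sed -n '2p;4p'
$M '[[0,0,0.001,0,0,0],[0,0,0.001,0,0,0],[0,0,0,0,0,0]]'| sed -n '2p;4p'
```

```text
eef_pos: [0.572, 0.2489, 0.1011]
force: [-0.1, -0.2, -0.9]
eef_pos: [0.5719, 0.2488, 0.0989]
force: [1.0, -0.1, -1.0]
```

```bash
M="python3 -m pendant"
$M '[[0,0,0.001,0,0,0],[0,0,0,0,0,0]]' | sed -n '2p;4p'
$M '[[0,0,0.001,0,0,0],[0,0,0,0,0,0]]' | sed -n '2p;4p'
```

```text
eef_pos: [0.5721, 0.249, 0.0984]
force: [1.1, 1.2, 2.4]
eef_pos: [0.5724, 0.2491, 0.0983]
force: [-1.5, -0.1, 9.1]
```

```bash
M="python3 -m pendant"
$M '[[0,0,0,0,0,0],[0,0,0,0,0,0],[0,0,0,0,0,0],[0,0,0,0,0,0]]' -0.2
$M '[[0,0,-0.01,0,0,0],[0,0,-0.03,0,0,0],[0,0,-0.04,0,0,0],[0,0,-0.04,0,0,0],[0,0,-0.02,0,0,0]]' >/dev/null
$M '[[0,0,0,0,0,4],[0,0,0,0,0,4],[-0.042,-0.0033,0,0,0,0],[-0.042,-0.0033,0,0,0,0],[-0.042,-0.0033,0,0,0,0]]' >/dev/null
$M '[[-0.042,-0.0033,0,0,0,0],[-0.042,-0.0033,0,0,0,0],[-0.042,-0.0033,0,0,0,0],[-0.042,-0.0033,0,0,0,0],[-0.042,-0.0033,0,0,0,0]]' >/dev/null
$M '[[-0.042,-0.0033,0,0,0,0],[-0.042,-0.0033,0,0,0,0],[-0.042,-0.0033,0,0,0,0],[-0.042,-0.0033,0,0,0,0],[0,0,0,0,0,0]]' >/dev/null
$M '[[0,0,0,8,0,0],[0,0,0,8,0,0],[0,0,0,8,0,0],[0,0,0,1,0,0],[0,0,0,0,0,0]]'
python3 - <<'E'
from h import *
s=bot.sense();c,T=wrist();np.savez('pics/w5',T=T,**c)
cv2.imwrite('pics/w5.png',c['img'][:,:,::-1]);W=cloud(c,T);t=intool(W,s)
p=W.reshape(-1,3);q=t.reshape(-1,3)
m=(p[:,2]>.115)&(p[:,2]<.16)&(abs(q[:,1])<.05)&(q[:,2]>.03);p=p[m];q=q[m]
z5=np.percentile(q[:,2],5);print(len(p),'z',np.percentile(q[:,2],[1,5,20,50]))
e=q[q[:,2]<z5+.006]
for lo in np.arange(-.12,.1,.02):
    k=e[(e[:,0]>=lo)&(e[:,0]<lo+.02)]
    if len(k)>5: print(lo.round(3),len(k),np.percentile(k[:,1],[3,50,97]).round(4),np.median(k[:,2]).round(4))
print(e[:,0].min(),e[:,0].max())
E
```

```text
time: 10.5
eef_pos: [0.5719, 0.2488, 0.0968]
tcp_rot: [[-0.197, 0.98, -0.0], [0.98, 0.197, -0.0], [-0.0, -0.0, -1.0]]
force: [-0.2, 0.3, 0.1]
gripper_width: 0.0349
finger_force: 0.0
time: 13.0
eef_pos: [0.5623, -0.256, 0.2365]
tcp_rot: [[-0.06, 0.905, -0.42], [0.998, 0.054, -0.025], [0.0, -0.421, -0.907]]
force: [0.4, -0.1, 0.0]
gripper_width: 0.035
finger_force: 0.0
1182 z [0.09554233 0.09593529 0.09654286 0.09715251]
-0.06 97 [0.0098 0.0123 0.0156] 0.097
-0.04 170 [0.0098 0.0128 0.0154] 0.097
-0.02 188 [0.0101 0.0132 0.0158] 0.097
0.0 211 [0.01   0.0129 0.0159] 0.0971
0.02 211 [0.0104 0.0129 0.0158] 0.097
0.04 117 [0.0103 0.0132 0.0161] 0.097
-0.05066392445454253 0.04952866161520105
```

View pics/w5.png

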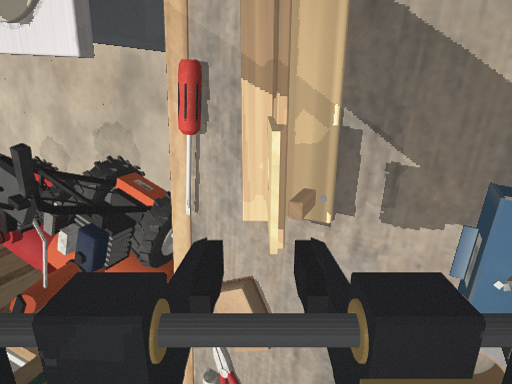

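The thin plate's edge is at columns 268–284, rows 118–255, with the fingers level on either side of it. It is 13 mm off in y. I'll grasp it.

```bash
M="python3 -m pendant"
$M '[[0,0.013,0,0,0,0],[0,0,0.03,0,0,0],[0,0,0.03,0,0,0],[0,0,0.03,0,0,0],[0,0,0.02,0,0,0]]' | sed -n 4p
$M '[[0,0,0.015,0,0,0],[0,0,0.007,0,0,0],[0,0,0,0,0,0]]' 
$M '[[0,0,0,0,0,0],[0,0,0,0,0,0],[0,0,0,0,0,0],[0,0,0,0,0,0],[0,0,0,0,0,0]]' -1 20
$M '[[0,-0.001,-0.005,0,0,0],[0,-0.001,-0.015,0,0,0],[0,-0.001,-0.03,0,0,0],[0,0,-0.03,0,0,0],[0,0,-0.03,0,0,0]]' 
$M '[[0,0,-0.03,0,0,0],[0,0,-0.01,0,0,0],[0,0,0,-5,0,0],[0,0,0,-5,0,0],[0,0,0,-5,0,0]]' >/dev/null
$M '[[0,0,0,-5,0,0],[0,0,0,-5,0,0],[0,0,0,0,0,-4],[0,0,0,0,0,-4],[0,0,0,0,0,0]]' 
```

```text
force: [0.4, 0.2, 1.2]
time: 13.85
eef_pos: [0.5174, -0.2592, 0.1125]
tcp_rot: [[-0.057, 0.905, -0.421], [0.998, 0.052, -0.024], [-0.0, -0.421, -0.907]]
force: [0.4, -0.5, 0.5]
gripper_width: 0.035
finger_force: 0.0
time: 14.35
eef_pos: [0.5182, -0.2592, 0.1121]
tcp_rot: [[-0.058, 0.905, -0.421], [0.998, 0.053, -0.025], [-0.0, -0.422, -0.907]]
force: [1.2, 0.1, 1.1]
gripper_width: 0.0059
finger_force: 20.0
time: 14.85
eef_pos: [0.5619, -0.2564, 0.2143]
tcp_rot: [[-0.058, 0.905, -0.422], [0.998, 0.053, -0.024], [0.0, -0.423, -0.906]]
force: [1.1, -0.6, -0.1]
gripper_width: 0.0059
finger_force: 20.0
time: 15.85
eef_pos: [0.5783, -0.2556, 0.2494]
tcp_rot: [[-0.197, 0.98, -0.0], [0.98, 0.197, -0.0], [0.0, -0.0, -1.0]]
force: [-0.7, -0.1, -0.6]
gripper_width: 0.0057
finger_force: 20.0
```

```bash
M="python3 -m pendant"
$M '[[0.02,0.001,0,0,0,0],[0.038,0.0025,0,0,0,0],[0.04,0.0025,0,0,0,0],[0.04,0.0025,0,0,0,0],[0.04,0.0025,0,0,0,0]]' >/dev/null
$M '[[0.04,0.0025,0,0,0,0],[0.04,0.0025,0,0,0,0],[0.04,0.0025,0,0,0,0],[0.038,0.0025,0,0,0,0],[0.03,0.0022,0,0,0,0]]' >/dev/null
$M '[[0,0,0,0,0,0],[0,0,0,0,0,0]]'
python3 - <<'E'
from h import *
s=bot.sense();c,T=wrist();W=cloud(c,T);t=intool(W,s);q=t.reshape(-1,3);z=s['eef_pos'][2]-q[:,2];cv2.imwrite('pics/w6.png',c['img'][:,:,::-1])
for r in ((.075,.11),(.12,.15)):
  near=(q[:,0]>r[0])&(q[:,0]<r[1])
  for lo in np.arange(-.04,.1,.001):
    k=near&(q[:,1]>=lo)&(q[:,1]<lo+.001)
    if k.sum(): print(f'{lo*1000:.0f}:{np.median(z[k])*1000:.0f}',end=' ')
  print()
k=(z>.052)&(z<.062)&(abs(q[:,1]-.035)<.02)&(q[:,0]>.02); print('near end x',np.percentile(q[k,0],[.3]))
pl=(abs(q[:,1])<.009)&(q[:,2]>-.06)&(q[:,2]<-.02)&(q[:,0]>.02); print('plate',np.percentile(q[pl],[1,50,99],axis=0).round(4).tolist())
E
```

```text
time: 17.05
eef_pos: [0.5292, 0.108, 0.2492]
tcp_rot: [[-0.197, 0.98, -0.0], [0.98, 0.197, -0.0], [-0.0, -0.0, -1.0]]
force: [-0.3, -1.2, 0.1]
gripper_width: 0.0058
finger_force: 20.0
-40:-1 -39:-1 -38:-1 -37:-1 -36:-1 -35:-1 -34:-1 -33:-1 -32:8 -31:10 -30:11 -29:11 -28:11 -27:12 -25:44 -24:50 -23:52 -22:52 -21:53 -20:55 -19:55 -18:56 -17:56 -16:56 -15:56 -14:56 -13:56 -12:56 -11:55 -10:54 -9:53 -8:51 -7:50 -6:11 -5:11 -4:11 -3:11 -2:11 -1:11 0:11 1:11 2:11 3:11 4:51 5:52 6:53 7:54 8:54 9:55 10:56 11:56 12:56 13:56 14:56 15:56 16:56 17:56 18:56 19:56 20:56 21:56 22:56 23:56 24:56 25:56 26:56 27:56 28:56 29:56 30:56 31:56 32:56 33:56 34:56 35:56 36:56 37:56 38:56 39:56 40:56 41:56 42:56 43:56 44:56 45:56 46:56 47:56 48:56 49:56 50:56 51:56 52:56 53:56 54:56 55:56 56:55 57:54 58:53 59:52 60:50 61:48 63:99 64:107 65:131 66:131 67:131 68:131 69:131 70:131 71:131 72:131 73:131 74:131 75:131 
-40:-1 -39:-1 -38:-1 -37:-1 -36:-1 -35:-1 -34:-1 -33:-1 -32:8 -31:10 -30:10 -29:11 -28:11 -27:11 -24:50 -23:51 -22:52 -21:53 -20:54 -19:55 -18:56 -17:56 -16:56 -15:56 -14:56 -13:56 -12:56 -11:55 -10:54 -9:53 -8:52 -7:51 -6:12 -5:11 -4:11 -3:11 -2:11 -1:11 0:11 1:11 2:11 3:11 4:50 5:51 6:52 7:53 8:54 9:55 10:56 11:56 12:56 13:56 14:56 15:56 16:56 17:56 18:56 19:56 20:56 21:56 22:56 23:56 24:56 25:56 26:56 27:56 28:56 29:56 30:56 31:56 32:56 33:56 34:56 35:56 36:56 37:56 38:56 39:56 40:56 41:56 42:56 43:56 44:56 45:56 46:56 47:56 48:56 49:56 50:56 51:56 52:56 53:56 54:56 55:56 56:55 57:54 58:53 59:52 60:51 61:50 63:101 64:98 65:129 66:130 67:130 68:130 69:130 70:131 71:131 72:131 73:131 74:131 75:131 76:130 
near end x [0.06945888]
plate [[0.0206, -0.0029, -0.0357], [0.038, -0.0001, -0.0344], [0.0502, 0.003, -0.0211]]
```

View pics/w6.png

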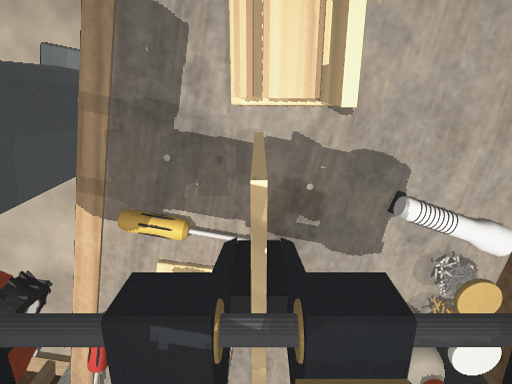

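The thick plate stands upright in the wide slot, with its top at z 0.131. The narrow slot lies 1 mm to the -y side of the held thin plate, near column 262. I'll move over it and lower.

```bash
M="python3 -m pendant"
$M '[[0.02,-0.0005,0,0,0,0],[0.035,-0.0005,0,0,0,0],[0.035,0,0,0,0,0],[0.03,0,0,0,0,0],[0.0095,0,0,0,0,0]]' >/dev/null
$M '[[0,0,0.02,0,0,0],[0,0,0.03,0,0,0],[0,0,0.025,0,0,0],[0,0,0.01,0,0,0],[0,0,0,0,0,0]]' 
python3 - <<'E'
from h import *
s=bot.sense();c,T=wrist();W=cloud(c,T);t=intool(W,s);q=t.reshape(-1,3);z=s['eef_pos'][2]-q[:,2];cv2.imwrite('pics/w7.png',c['img'][:,:,::-1])
near=(q[:,0]>.03)&(q[:,0]<.06)
for lo in np.arange(-.04,.09,.001):
    k=near&(q[:,1]>=lo)&(q[:,1]<lo+.001)&(z<.15)
    if k.sum(): print(f'{lo*1000:.0f}:{np.median(z[k])*1000:.0f}',end=' ')
k=(z>.052)&(z<.062)&(q[:,1]>.015)&(q[:,1]<.05)&(q[:,0]>.02); print('far end x',np.percentile(q[k,0],[99.7]))
E
```

```text
time: 18.1
eef_pos: [0.5029, 0.2335, 0.1633]
tcp_rot: [[-0.195, 0.981, -0.002], [0.981, 0.195, -0.001], [-0.0, -0.002, -1.0]]
force: [0.0, 0.5, 0.5]
gripper_width: 0.0057
finger_force: 20.0
-40:-1 -39:-1 -38:-1 -37:-1 -36:-1 -35:-1 -34:-1 -33:-1 -32:-1 -31:-1 -30:9 -29:10 -28:11 -27:11 -26:11 -25:11 -24:44 -23:50 -22:51 -21:52 -20:53 -19:54 -18:55 -17:56 -16:56 -15:56 -14:56 -13:56 -12:56 -11:56 -10:55 -9:54 -8:53 -7:52 -6:51 -5:47 -4:11 -3:85 -2:98 -1:99 0:105 1:91 2:102 3:11 4:11 5:19 6:51 7:52 8:53 9:54 10:55 11:56 12:56 13:56 14:56 15:56 16:56 17:56 18:56 19:56 20:56 21:56 22:56 23:56 24:56 25:56 26:56 27:56 28:56 29:56 30:56 31:56 32:56 33:56 34:56 35:56 36:56 37:56 38:56 39:56 40:56 41:56 42:56 43:56 44:56 45:56 46:56 47:56 48:56 49:56 50:56 51:56 52:56 53:56 54:56 55:56 56:56 57:55 58:55 59:54 60:53 61:51 62:50 64:112 65:95 66:131 67:131 68:131 69:131 70:131 71:131 72:131 73:131 74:131 75:131 76:131 77:131 far end x [0.0611593]
```

```bash
M="python3 -m pendant"
$M '[[0,0.0005,0.01,0,0,0],[0,0,0.01,0,0,0],[0,0,0.01,0,0,0],[0,0,0.01,0,0,0],[0,0,0,0,0,0]]' | sed -n '2p;4p'
$M '[[0,0,0.01,0,0,0],[0,0,0.008,0,0,0],[0,0,0.002,0,0,0],[0,0,0,0,0,0]]'| sed -n '2p;4p'
$M '[[0,0,0.002,0,0,0],[0,0,0,0,0,0]]'| sed -n '2p;4p'
$M '[[0,0,0.001,0,0,0],[0,0,0,0,0,0]]'| sed -n '2p;4p'
```

```text
eef_pos: [0.5026, 0.2345, 0.1225]
force: [0.1, -0.7, -0.8]
eef_pos: [0.5032, 0.2346, 0.1037]
force: [0.2, 0.6, -0.4]
eef_pos: [0.5033, 0.2347, 0.1022]
force: [-0.1, 0.7, -1.2]
eef_pos: [0.5033, 0.2347, 0.1011]
force: [0.6, -0.2, -0.2]
```

```bash
M="python3 -m pendant"
$M '[[0,0,0.001,0,0,0],[0,0,0.001,0,0,0],[0,0,0,0,0,0]]'| sed -n '2p;4p'
$M '[[0,0,0.001,0,0,0],[0,0,0,0,0,0]]'| sed -n '2p;4p'
$M '[[0,0,0.001,0,0,0],[0,0,0,0,0,0]]'| sed -n '2p;4p'
```

```text
eef_pos: [0.5032, 0.2346, 0.099]
force: [0.2, -0.0, -1.0]
eef_pos: [0.5032, 0.2347, 0.098]
force: [0.8, 0.5, -1.1]
eef_pos: [0.5032, 0.2347, 0.097]
force: [-0.7, -0.8, -0.5]
```

```bash
M="python3 -m pendant"
$M '[[0,0,0.001,0,0,0],[0,0,0,0,0,0]]'| sed -n '2p;4p'
$M '[[0,0,0.001,0,0,0],[0,0,0,0,0,0]]'| sed -n '2p;4p'
```

```text
eef_pos: [0.5035, 0.2348, 0.0967]
force: [-0.4, 0.3, 4.1]
eef_pos: [0.5039, 0.2349, 0.0966]
force: [-2.2, -0.3, 11.9]
```

```bash
M="python3 -m pendant"
$M '[[0,0,0,0,0,0],[0,0,0,0,0,0],[0,0,0,0,0,0],[0,0,0,0,0,0]]' -0.2 | sed -n '2p;4,5p'
$M '[[0,0,-0.01,0,0,0],[0,0,-0.03,0,0,0],[0,0,-0.04,0,0,0],[0,0,-0.04,0,0,0],[0,0,-0.03,0,0,0]]' >/dev/null
$M '[[-0.04,0.01,0,0,0,0],[-0.04,0.01,0,0,0,0],[-0.04,0.01,0,0,0,0],[0,0,0,0,0,0],[0,0,0,0,0,0]]'
python3 - <<'E'
from h import *
s=bot.sense();c,T=wrist();W=cloud(c,T)
cv2.imwrite('pics/w8.png',c['img'][:,:,::-1])
p=W.reshape(-1,3);k=(p[:,2]>.11)&(p[:,2]<.15)&(abs(p[:,0]-.54)<.1)&(abs(p[:,1]-.24)<.12);p=p[k]
a=np.radians(11.25);C=np.array([.5377,.2417]);l=(p[:,:2]-C)@np.array([[np.cos(a),-np.sin(a)],[np.sin(a),np.cos(a)]])
for sg in(-1,1):
    m=np.sign(l[:,0])==sg; tp=m&(p[:,2]>np.percentile(p[m,2],50)-.003); print(sg,m.sum(),np.percentile(l[tp],[2,50,98],axis=0).round(4).tolist(),np.median(p[tp,2]), cv2.minAreaRect(p[tp,:2].astype(np.float32)*1000))
E
```

```text
eef_pos: [0.5032, 0.2346, 0.0949]
force: [1.2, 0.2, 0.3]
gripper_width: 0.0347
time: 21.95
eef_pos: [0.5563, 0.1225, 0.2455]
tcp_rot: [[-0.195, 0.981, -0.0], [0.981, 0.195, 0.0], [0.0, 0.0, -1.0]]
force: [-1.0, 0.7, -0.4]
gripper_width: 0.0353
finger_force: 0.0
-1 1091 [[-0.0374, -0.0482], [-0.0344, -0.0141], [-0.0315, 0.0156]] 0.13099226369456587 ((507.1172790527344, 218.8857879638672), (6.200611591339111, 66.43595886230469), 11.288082122802734)
1 2352 [[0.0292, -0.0622], [0.035, -0.0201], [0.041, 0.0155]] 0.13101404925076987 ((576.8082885742188, 225.6349639892578), (12.403158187866211, 80.80766296386719), 11.203657150268555)
```

View pics/w8.png

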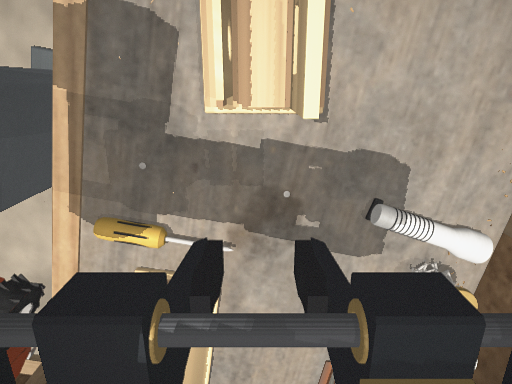

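Both plates stand upright in their slots, the thin one near column 228 and the thick one near 312, with tops at z 0.131. They are in line with the rack and the tools have not moved.

```bash
python3 -c "
from plant import bot
print(bot.close_job())"
```

```text
the job is handed in; nothing more can be done
None
```

Both templates are upright on the slot floors, the thick one in the wide slot and the thin one in the narrow, released with no tool touched; I handed the job in at about 22 s and got no verdict back.

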